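# Snap open the green card stand

## Task

In the stationery store, lift the back of the green folding card stand by its wire handle and snap it over to its fully open, upright position, so that a delivery card can be propped on it. Leave the red stand folded flat and do not knock the blue carton about.

Things in the scene. Friction and masses are not known exactly. Their poses are not given: they have to be found in the camera images.
- green_back (a joint): Hinge angle (rad) of the green stand's back: 0 = folded flat, 1.75 = open at its stop (100 deg, leaning just past upright). Back: green sheet 166 wide, 6 thick, 95 mm from hinge to edge, on a fixed black tray 110 x 190 x 34 mm high, hinged at the tray's rear edge. Over-centre spring, balance near 0.9 rad: below it the back snaps flat, beyond it open. Lifting takes about 4 N at the handle.
- green_bar (a point): Middle of the green stand's handle bar: round steel, 10 mm thick, 130 mm clear length, 60 mm gap to the green sheet, only table below. Centre 40 mm up when folded, 197 mm when open. x points from bar to hinge (axis 160 mm along x), y along the bar, parallel to the hinge; z up when folded. Opening swings the bar up and over, round the hinge; it can roll in fingers that stay pointing down.
- red_back (a joint): Hinge angle (rad) of the red stand's back, an identical stand beside the green one but with a red back: 0 = folded flat, 1.75 = open. It starts folded and is to stay so.
- blue_carton: Small loose blue carton with a white label, 70 x 100 x 60 mm high, standing on the table to the left or right of the two stands. Origin at the centre of its underside, z up. Not to be moved.

How it is judged:
At the end, for the whole second after the job is handed in: The green stand's back is open to within 10 degrees of its stop (1.58 rad or more) and at rest; the red stand's back is folded flat (below 0.15 rad); the blue carton is within 30 mm of where it stood (value of joint green_back above 1.58 rad and velocity of joint green_back below 0.1 rad/s and value of joint red_back below 0.15 rad and distance of blue_carton from where it was at the start of the episode below 0.03 m); the robot touches nothing.
It fails at once if the red stand's back was lifted (beyond 0.5 rad) (value of joint red_back above 0.5 rad).
It fails at once if the blue carton was shoved (more than 30 mm) or tipped over (distance of blue_carton from where it was at the start of the episode above 0.03 m or angle between blue_carton's own z axis and vertical above 0.5 rad).
It also fails if it takes over 35 s, if anything falls off the work surface, if the arm or the gripper's body presses on something with over 40 N, if the wrist force passes 120 N, or if a joint passes its speed limit or range.

## Robot

A 6-joint arm with a two-finger parallel gripper is mounted at the origin on the work surface. World frame = base frame: x ahead of the robot, y to its left, z up, the work surface at z = 0. Lengths are in m, angles in rad, forces in N, time in s.
With the tool pointing down it reaches from about 0.325 to 0.9 m from the base axis. Payload 3.5 kg.
Tool frame: the origin (TCP) lies at the very end of the fingers, on their centre line; the grasp point (between the pads) lies 19 mm behind it; z points along the fingers, y is the direction in which the jaws open and shut (so a half turn about z gives the same grasp; the last joint's range is limited). The gripper opens to 85 mm and grips with 20 to 120 N. Pads are 22 mm wide; open, the fingers measure 114 mm over their backs; the gripper's body (76 mm by 85 mm) begins 54 mm behind the grasp point. The pads swing forward as they close: fully open they stand 13 mm farther back than shut.
Start: joints at [1.174, 0.276, -0.026, 1.268, 0, 1.467], TCP at [0.181, 0.598, 0.231] pointing down, gripper open.
Joint ranges: [-3.12, 3.12], [-0.85, 1.88], [-1.08, 1.24], [-1.95, 2.15], [-1.57, 1.53], [-3.14, 3.14]. Speed limits (rad/s): [2.57, 2.57, 3.14, 3.14, 3.14, 3.14].

## Interface

Orientations are given as [roll, pitch, yaw] about the fixed x, y, z axes, in that order (R = Rz(yaw) Ry(pitch) Rx(roll)).
In Python, from plant import bot gives the robot as it stands.
- The arm moves only by the tool drive_tool, never from a script. Its arguments are lists of equal length, an entry for each row: "offset": the shift along the tool's x, y, z in m, a list of three; "spin": the turn about the tool's z in degrees; "claw": the closure, from -1 (fully open) to 1 (shut). A call has 1 to 12 rows; each row shifts and turns the pose as measured when the row begins, along the tool's axes as they then stand; what a row does not reach is not made up. A row lasts 1/10 s, in which the tool goes at most 50 mm and 8.59 degrees, less where a joint would pass 70% of its speed; a pose out of reach is approached as far as the arm can. A call with a gripper value outside its range is refused whole. The fingers move at their own pace and stop on an object; the grip force is fixed at half the most. Time passes only in rows, so rows that do not move let the fingers close. It gives the time, the measured TCP pose, the force and the opening at its end, in the units of the state.
- bot.sense(): the state, without advancing time (a new reading comes with each control period).
- bot.get_image(name): name is "side" or "top" or "wrist"; returns a dict with "frame" (480x640x3 uint8, red, green, blue), "fx", "fy", "cx", "cy" (pixels), "position" and "orientation" of the camera in the world. Camera axes: x right, y down, z forward; pixel columns grow to the right and rows downward; lengths in m; the calibration is good to about 2 mm. A picture is of the moment at which its call begins. There is no depth.
- bot.close_job(): hands the job in, once; it reports no verdict.
The state is a dict: "time_s": time; "joints": joint angles; "joint_vel": joint speeds; "joint_torque": joint torques, N m; "eef_pos": TCP position; "tool_rot": TCP orientation; "force": force on the tool from outside, world axes, zero at the start; "torque": the same for the moment, N m; "grip_width": opening from 0.0 (shut) to 1.0 (fully open).
Only numpy, scipy, OpenCV 4.12 (cv2) and the standard library are available. Lean on these libraries where they do the work, as an engineer would, in place of code of your own. Each camera call takes 0.05 s, during which the arm holds its last target.

## Working session

There is one attempt and no reset: what is moved stays moved. The work goes in short steps, Python scripts to look and compute and a tool call to move; the robot and the scene stay as the last step left them, time stands still between calls to the robot, and variables do not carry over. Pictures are saved under pics/ and viewed, and the job is handed in when it is done.

Besides the shell and the picture viewer there is one more tool, called after "Request:" in YAML: its name, and indented under it one key for each argument. drive_tool: Moves the arm, as the interface text tells. Its arguments: {"type":"object","properties":{"offset":{"type":"array","items":{"type":"array","items":{"type":"number"}}},"spin":{"type":"array","items":{"type":"number"}},"claw":{"type":"array","items":{"type":"number"}}},"required":["offset","spin","claw"]}

```bash
mkdir -p pics; cat > h.py <<'E'
import numpy as np,cv2
from plant import bot
from scipy.spatial.transform import Rotation as R
def cam(n,f=None):
    d=bot.get_image(n)
    if f: cv2.imwrite(f,d["frame"][:,:,::-1])
    return d
def rot(o):
    o=np.array(o)
    if o.shape==(3,3): return o
    return R.from_euler('xyz',o).as_matrix() if o.size==3 else R.from_quat(o).as_matrix()
def ray(d,u,v,z):
    M=rot(d["orientation"]);p=np.array(d["position"])
    r=M@np.array([(u-d["cx"])/d["fx"],(v-d["cy"])/d["fy"],1]);return p+r*(z-p[2])/r[2]
def proj(d,P):
    q=rot(d["orientation"]).T@(np.array(P)-d["position"]);return d["fx"]*q[0]/q[2]+d["cx"],d["fy"]*q[1]/q[2]+d["cy"]
E
python3 - <<'E'
from h import *
import pickle
D={}
for n in("top","side"):
    d=cam(n,f"pics/{n}0.png");D[n]=d;print(n,{k:v for k,v in d.items() if k!="frame"})
pickle.dump(D,open("d0.pkl","wb"))
print(bot.sense())
E
```

```text
top {'fx': 503.09775258471865, 'fy': 503.09775258471865, 'cx': 312.21945957336135, 'cy': 237.03885548209217, 'position': array([ 0.36839279, -0.02649234,  1.06498095]), 'orientation': array([-2.94531018,  0.00928225, -1.55356949])}
side {'fx': 592.959828243034, 'fy': 592.959828243034, 'cx': 317.53665361653646, 'cy': 240.20685033332128, 'position': array([0.497491  , 1.09820448, 0.74321491]), 'orientation': array([-2.12086288,  0.01905765, -3.09461897])}
{'time_s': 0.1, 'joints': array([ 1.17360086e+00,  2.77070934e-01, -2.77243360e-02,  1.26801806e+00,
       -1.19033418e-05,  1.46737947e+00]), 'joint_vel': array([ 9.24814376e-04, -2.45616995e-04,  3.15564876e-03, -4.85694767e-05,
        1.94700730e-03, -5.63108768e-04]), 'joint_torque': array([ 3.27332145e-04, -4.46708751e+01,  2.96128070e+01,  8.45002796e-03,
       -9.45983379e-05, -1.38077155e-06]), 'eef_pos': array([0.18073178, 0.59756499, 0.23027198]), 'tool_rot': array([-3.13958520e+00, -1.96380930e-04,  2.84781385e+00]), 'force': array([-0.80180052, -0.22620373,  0.47879097]), 'torque': array([ 0.05292912,  0.01351838, -0.01906751]), 'grip_width': 0.9992889568336173}
```

View pics/top0.png

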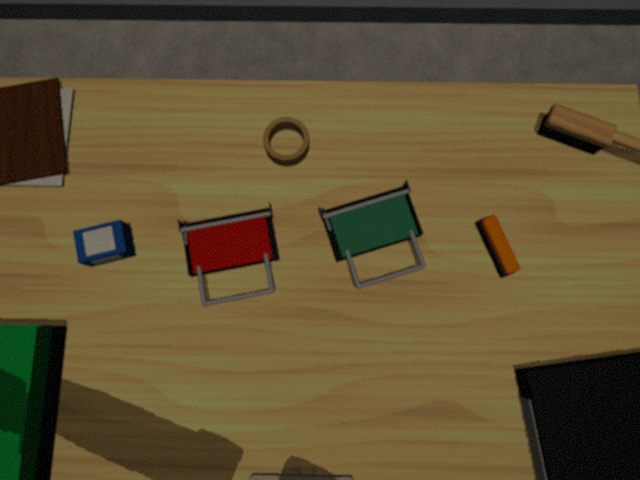

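View pics/side0.png

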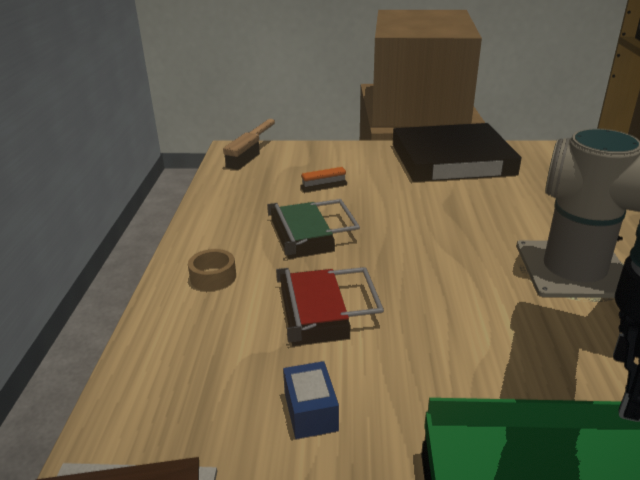

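The top view shows the green stand around pixel (370,225). Its bar runs from about (357,285) to (423,267), and the hinge is on the far side. In the side view its bar is near (345,215). The red stand is to its left, and the carton is further left.

```bash
python3 - <<'E'
from h import *
import pickle
D=pickle.load(open("d0.pkl","rb"))
d=D["top"];f=d["frame"]
hsv=cv2.cvtColor(f,cv2.COLOR_RGB2HSV)
m=((hsv[...,1]<60)&(hsv[...,2]>70)).astype(np.uint8)*255
c=np.hstack([cv2.resize(f[170:300,310:435][:,:,::-1],None,fx=3,fy=3,interpolation=0),cv2.resize(cv2.cvtColor(m,8)[170:300,310:435],None,fx=3,fy=3,interpolation=0)])
cv2.imwrite("pics/z.png",c)
# bar: gray pixels close to line
a=np.array([357,282.]);b=np.array([423,265.]);t=(b-a)/np.linalg.norm(b-a);n=np.array([-t[1],t[0]])
v,u=np.nonzero(m);P=np.c_[u,v]-a;s=P@t;w=P@n
k=(abs(w)<7)&(s>10)&(s<58);pts=np.c_[u,v][k].astype(np.float32);print(k.sum())
vx,vy,x0,y0=cv2.fitLine(pts,cv2.DIST_HUBER,0,.01,.01).ravel();print(vx,vy,x0,y0)
nn=np.array([-vy,vx]);tt=np.array([vx,vy]);Q=np.c_[u,v]-[x0,y0];k=(abs(Q@nn)<2.5)&(abs(Q@tt)<50);e=Q[k]@tt;print(e.min(),e.max())
L=[ray(d,*( [x0,y0]+tt*q),.04) for q in(e.min(),e.max())];print(L,np.linalg.norm(L[0]-L[1]))
mid=(L[0]+L[1])/2;dy=L[1]-L[0];print("mid",mid,"bar ang deg",np.degrees(np.arctan2(dy[1],dy[0])))
# green sheet
g=((hsv[...,0]>60)&(hsv[...,0]<90)&(hsv[...,1]>80)).astype(np.uint8);g[:,:300]=0;g[:, 450:]=0;g[300:]=0
cs,_=cv2.findContours(g,0,2);cc=max(cs,key=cv2.contourArea);r=cv2.boxPoints(cv2.minAreaRect(cc))
for q in r:print(q,ray(d,*q,.043))
s=D["side"];print("side proj ends",[proj(s,q) for q in L],proj(s,mid))
E
```

```text
178
0.95401156 -0.29976973 390.50403 275.5601
-36.04681112822891 35.720678692489855
[array([ 0.47101419, -0.10459429,  0.04      ]), array([ 0.51742378, -0.24484574,  0.04      ])] 0.14773056784203667
mid [ 0.49421898 -0.17472002  0.04      ] bar ang deg -71.69048299641216
[327.74338 217.09576] [ 0.61435103 -0.0451727   0.043     ]
[407.66397 192.83417] [ 0.66933384 -0.21269438  0.043     ]
[420.24643 234.28235] [ 0.58067446 -0.23692841  0.043     ]
[340.32584 258.54395] [ 0.52730767 -0.07197161  0.043     ]
side proj ends [(np.float64(358.6257850896126), np.float64(227.6705747051755)), (np.float64(339.71886390906997), np.float64(199.757898642349))] (np.float64(348.77585460301987), np.float64(213.12892002283812))
```

View pics/z.png

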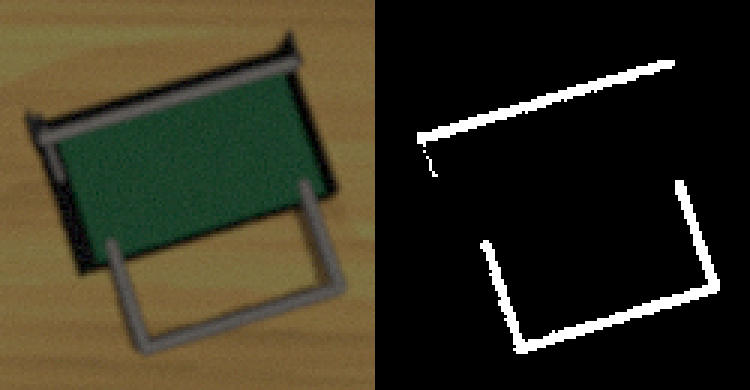

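Request:
drive_tool:
  offset:
    - [-0.015, -0.019, 0]
    - [-0.03, -0.038, 0]
    - [-0.03, -0.038, 0]
    - [-0.03, -0.038, 0]
    - [-0.03, -0.038, 0]
    - [-0.03, -0.038, 0]
    - [-0.03, -0.038, 0]
    - [-0.03, -0.038, 0]
    - [-0.03, -0.038, 0]
    - [-0.03, -0.038, 0]
    - [-0.03, -0.038, 0]
    - [-0.03, -0.038, 0]
  spin: [0, 0, 0, 0, 0, 0, 0, 0, 0, 0, 0, 0]
  claw: [0, 0, 0, 0, 0, 0, 0, 0, 0, 0, 0, 0]

```text
time_s: 1.3
eef_pos: [0.3873, 0.0666, 0.2259]
tool_rot: [-3.137, -0.0, 2.861]
force: [0.3, 0.9, 0.9]
grip_width: 0.497
```

Request:
drive_tool:
  offset:
    - [0, 0, 0]
    - [0, 0, 0]
    - [0, 0, 0]
    - [0, 0, 0]
    - [0, 0, 0]
    - [0, 0, 0]
    - [0, 0, 0]
  spin: [8, 8, 8, 8, 8, 8, 7]
  claw: [0, 0, 0, 0, 0, 0, 0]

```text
time_s: 2.0
eef_pos: [0.3874, 0.0577, 0.2233]
tool_rot: [-3.135, 0.004, 1.846]
force: [0.6, 0.5, -0.8]
grip_width: 0.496
```

Request:
drive_tool:
  offset:
    - [-0.03, 0.005, 0]
    - [-0.045, 0.006, 0]
    - [-0.045, 0.006, 0]
    - [-0.045, 0.006, 0.02]
    - [-0.045, 0.006, 0.02]
    - [-0.035, 0.006, 0.02]
    - [0, 0, 0.02]
    - [0, 0, 0]
  spin: [-2.4, 0, 0, 0, 0, 0, 0, 0]
  claw: [0, 0, 0, 0, 0, 0, 0, 0]

```text
time_s: 2.8
eef_pos: [0.4976, -0.1722, 0.1399]
tool_rot: [-3.135, 0.003, 1.89]
force: [-0.2, 0.5, -0.4]
grip_width: 0.502
```

```bash
python3 - <<'E'
from h import *
d=cam("wrist","pics/w1.png");e=cam("top","pics/t1.png")
s=bot.sense();p=s["eef_pos"];T=rot(s["tool_rot"]);print(p,s["tool_rot"])
t=np.array([.49422,-.17472,.04]);print("tool offset to bar mid",T.T@(t-p))
dr=np.array([np.cos(np.radians(-71.7)),np.sin(np.radians(-71.7)),0]);print(T.T@dr)
print([proj(d,t+k*dr) for k in(-.07,0,.07)])
print({k:v for k,v in d.items() if k in("position","orientation")})
E
```

```text
[ 0.4996096  -0.17236441  0.1429069 ] [-3.13943834  0.00701911  1.89090835]
tool offset to bar mid [ 0.00018236 -0.00563534  0.10292054]
[-9.99975109e-01 -7.01649181e-04  7.02057897e-03]
[(np.float64(317.89559138921743), np.float64(131.49004455582778)), (np.float64(318.27194531880895), np.float64(240.77479215395337)), (np.float64(318.5880342588115), np.float64(332.55993722796296))]
{'position': array([ 0.47219695, -0.09428242,  0.2814355 ]), 'orientation': array([2.81844159, 0.00712347, 0.31940778])}
```

View pics/w1.png

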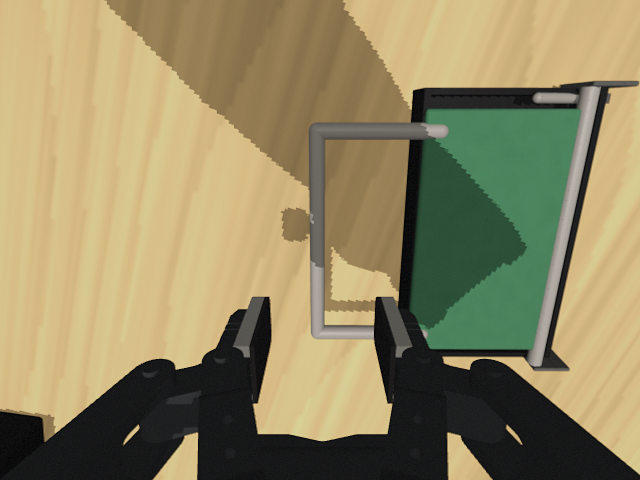

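The wrist view shows the bar at u≈317, v 125–335, which agrees with the prediction of 318, 131–332. I'm descending.

Request:
drive_tool:
  offset:
    - [0, -0.005, 0.02]
    - [0, 0, 0.03]
    - [0, 0, 0.03]
    - [0, 0, 0.025]
    - [0, 0, 0.015]
    - [0, 0, 0]
  spin: [0, 0, 0, 0, 0, 0]
  claw: [0, 0, 0, 0, 0, 0]

```text
time_s: 3.5
eef_pos: [0.5021, -0.1734, 0.0305]
tool_rot: [3.13, 0.019, 1.898]
force: [-0.6, 0.0, 0.5]
grip_width: 0.5
```

```bash
python3 - <<'E'
from h import *
d=cam("wrist","pics/w2.png")
s=bot.sense();p=s["eef_pos"];T=rot(s["tool_rot"]);print(p,s["tool_rot"],s["force"])
t=np.array([.49422,-.17472,.04]);print("tool offset to bar mid",T.T@(t-p))
E
```

```text
[ 0.50290156 -0.17374283  0.03156239] [3.12897688 0.02046125 1.89853752] [ 1.60055903 -0.64955346 -0.21242343]
tool offset to bar mid [ 0.00169646 -0.00842643 -0.00858107]
```

View pics/w2.png

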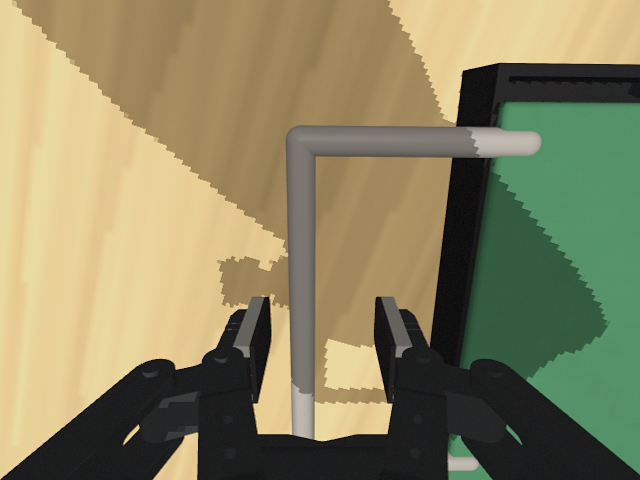

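The bar sits between the fingers but left of centre (u≈302, finger centre ≈323). I'll correct that and close.

Request:
drive_tool:
  offset:
    - [0, -0.008, 0.006]
    - [0, -0.002, 0.005]
    - [0, 0, 0]
  spin: [0, 0, 0]
  claw: [0, 0, 0]

```text
time_s: 3.85
eef_pos: [0.496, -0.178, 0.0241]
tool_rot: [3.124, 0.026, 1.9]
force: [0.0, 0.2, 0.7]
grip_width: 0.501
```

Request:
drive_tool:
  offset:
    - [0, 0, 0]
    - [0, 0, 0]
    - [0, 0, 0]
    - [0, 0, 0]
    - [0, 0, 0]
    - [0, 0, 0]
  spin: [0, 0, 0, 0, 0, 0]
  claw: [0.7, 1, 1, 1, 1, 1]

```text
time_s: 4.45
eef_pos: [0.4958, -0.1789, 0.0254]
tool_rot: [3.124, 0.027, 1.898]
force: [-1.7, 0.1, 1.0]
grip_width: 0.087
```

```bash
python3 - <<'E'
from h import *
d=cam("wrist","pics/w3.png")
s=bot.sense();p=s["eef_pos"];T=rot(s["tool_rot"]);print(p,s["tool_rot"],s["force"],s["grip_width"],s["joints"])
print(T)
E
```

```text
[ 0.49570884 -0.17888158  0.02544517] [3.12438152 0.02730893 1.89838412] [-1.81059545 -0.18302174  0.83949652] 0.09712281327869117 [-0.46517339  0.28601387 -0.5011479   0.75210232 -0.00690368  0.77769126]
[[-0.32164007  0.94652981  0.02507959]
 [ 0.94646821  0.32215733 -0.02031205]
 [-0.02730554  0.01720386 -0.99947908]]
```

View pics/w3.png

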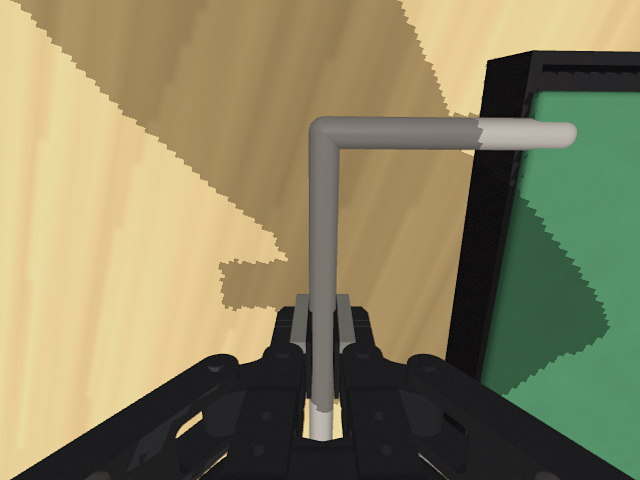

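The bar is gripped, with an opening of about 8–10 mm. I'm starting the arc.

Request:
drive_tool:
  offset:
    - [0, 0.001, -0.016]
    - [0, 0.0025, -0.016]
    - [0, 0.004, -0.0155]
    - [0, 0.0055, -0.015]
  spin: [0, 0, 0, 0]
  claw: [1, 1, 1, 1]

```text
time_s: 4.9
eef_pos: [0.5062, -0.1754, 0.086]
tool_rot: [3.128, 0.031, 1.896]
force: [2.1, -3.2, -5.3]
grip_width: 0.09
```

```bash
cat > a.py <<'E'
from h import *
s=bot.sense();p=s["eef_pos"];T=rot(s["tool_rot"])
g=p-.019*T[:,2]
X=np.array([np.cos(.319),np.sin(.319),0])
c=np.array([.4962,-.1785,.0444])+.16*X   # hinge relative to initial grasp point
r=g-c;a=r@X;th=np.arctan2(r[2],-a)
print("theta",th,"radius",np.hypot(a,r[2]),"rot",s["tool_rot"],"F",s["force"],"grip",s["grip_width"],"t",s["time_s"])
for k in range(1,7):
    t=th+.1*k;w=c+.16*(-np.cos(t)*X+np.array([0,0,np.sin(t)]));print(round(t,2),T.T@(w-g))
E
python3 a.py
```

```text
theta 0.3843739725404226 radius 0.16152491940225105 rot [3.12801999 0.03065481 1.8964928 ] F [ 2.07053529 -3.1833297  -5.34679333] grip 0.09013242326281437 t 4.9
0.48 [-0.00090365  0.00832943 -0.01380334]
0.58 [-0.00138002  0.01666063 -0.02744705]
0.68 [-0.00183829  0.02631309 -0.04019094]
0.78 [-0.00227387  0.03719037 -0.05190767]
0.88 [-0.00268242  0.04918379 -0.06248018]
0.98 [-0.00305984  0.0621735  -0.07180282]
```

Forces are low and it is on the arc, so I'm continuing.

Request:
drive_tool:
  offset:
    - [0, 0.008, -0.014]
    - [0, 0.0085, -0.0135]
    - [0, 0.0095, -0.0128]
    - [0, 0.011, -0.0117]
  spin: [0, 0, 0, 0]
  claw: [1, 1, 1, 1]

```text
time_s: 5.3
eef_pos: [0.5363, -0.1656, 0.1377]
tool_rot: [-3.141, 0.037, 1.893]
force: [-1.3, -4.6, -1.3]
grip_width: 0.086
```

```bash
python3 a.py; python3 -c "
from h import *
cam('side','pics/s3.png')"
```

```text
theta 0.761189287749813 radius 0.16277765919891066 rot [-3.14078459  0.03655612  1.89344474] F [-1.30623658 -4.5563089  -1.31979316] grip 0.08616247855393133 t 5.3
0.86 [-0.00079418  0.01359901 -0.00908564]
0.96 [-0.00119846  0.02622947 -0.01888843]
1.06 [-0.00155818  0.03977629 -0.02738202]
1.16 [-0.00186973  0.05410412 -0.03448153]
1.26 [-0.00213001  0.0690698  -0.04011602]
1.36 [-0.00233641  0.08452379 -0.04422921]
```

View pics/s3.png

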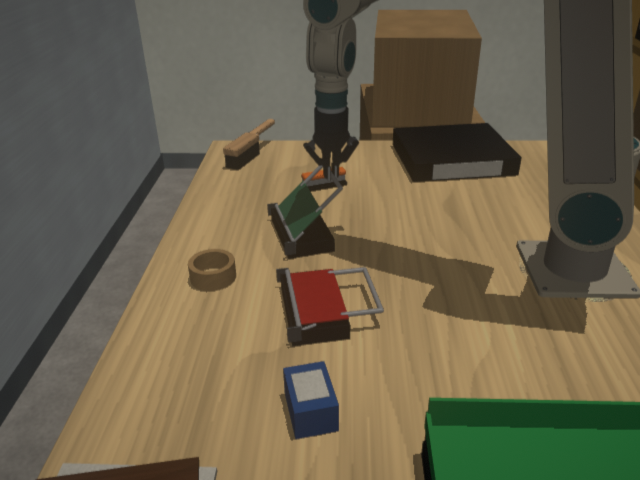

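The side view shows the back at about 45° with the bar in the fingers near (333,182). The red stand and the carton are untouched.

Request:
drive_tool:
  offset:
    - [-0.0005, 0.013, -0.0095]
    - [0, 0.0127, -0.0095]
    - [0, 0.0135, -0.0085]
    - [0, 0.0143, -0.007]
    - [0, 0.015, -0.0056]
  spin: [0, 0, 0, 0, 0]
  claw: [1, 1, 1, 1, 1]

```text
time_s: 5.85
eef_pos: [0.5965, -0.1459, 0.1813]
tool_rot: [-3.123, 0.042, 1.891]
force: [-0.6, -0.3, 2.0]
grip_width: 0.091
```

```bash
python3 a.py
```

```text
theta 1.2361487868539018 radius 0.16508619974984967 rot [-3.12345686  0.04176713  1.8913852 ] F [-0.58844005 -0.28822179  1.98884614] grip 0.09117826336688173 t 5.85
1.34 [-3.29955438e-04  1.70228709e-02  1.81724054e-05]
1.44 [-0.00047752  0.03268854 -0.00319922]
1.54 [-0.00055928  0.04859749 -0.00483794]
1.64 [-0.00057441  0.06459076 -0.00488161]
1.74 [-0.00052277  0.08050855 -0.00332979]
1.84 [-0.00040487  0.09619181 -0.00019799]
```

Request:
drive_tool:
  offset:
    - [0, 0.016, -0.0015]
    - [0, 0.016, -0.002]
    - [0, 0.016, -0.001]
    - [0, 0.016, 0.0]
    - [0, 0.015, 0.0015]
    - [0, 0, 0]
  spin: [0, 0, 0, 0, 0, 0]
  claw: [1, 1, 1, 1, 1, 1]

```text
time_s: 6.45
eef_pos: [0.6746, -0.1202, 0.1894]
tool_rot: [-3.123, 0.046, 1.894]
force: [-5.7, -1.8, 5.6]
grip_width: 0.087
```

```bash
python3 a.py; python3 -c "
from h import *
cam('side','pics/s4.png')"
```

```text
theta 1.7400535961873451 radius 0.16635639780415307 rot [-3.12262887  0.04592401  1.89394334] F [-5.70014137 -1.81512971  5.55777322] grip 0.08727385224623921 t 6.45
1.84 [0.00013936 0.01472079 0.00947063]
1.94 [0.00030689 0.02999824 0.01419907]
2.04 [0.00054527 0.04472704 0.02042741]
2.14 [0.00085209 0.05876004 0.02809342]
2.24 [0.0012243 0.071957  0.0371205]
2.34 [0.00165818 0.08418608 0.04741847]
```

View pics/s4.png

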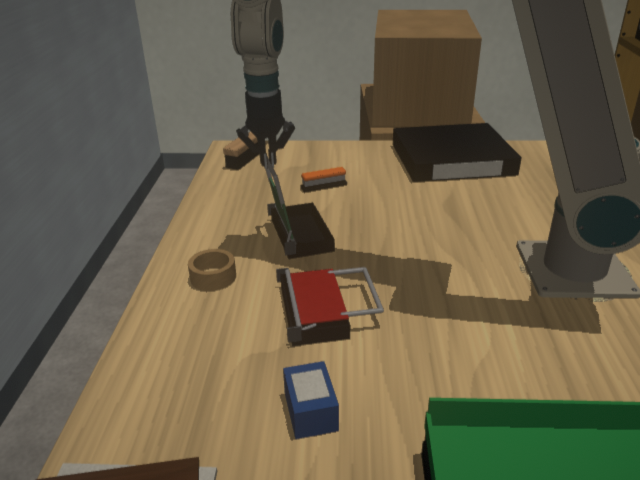

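The back is standing just past upright in the side view, with its bar near (268,158). The reaction force suggests it is at its stop. I'm releasing and rising.

Request:
drive_tool:
  offset:
    - [0, 0, 0]
    - [0, 0, 0]
    - [0, 0, 0]
    - [0, 0, 0]
    - [0, 0, 0]
    - [0, 0, 0]
  spin: [0, 0, 0, 0, 0, 0]
  claw: [0.6, 0.3, 0, 0, 0, 0]

```text
time_s: 7.1
eef_pos: [0.6759, -0.1192, 0.1885]
tool_rot: [-3.127, 0.044, 1.895]
force: [-0.2, 0.9, -0.5]
grip_width: 0.5
```

Request:
drive_tool:
  offset:
    - [0, 0, -0.015]
    - [0, 0, -0.025]
    - [0, 0, -0.03]
    - [0, 0, -0.03]
    - [0, 0, -0.03]
    - [0, 0, 0]
    - [0, 0, 0]
  spin: [0, 0, 0, 0, 0, 0, 0]
  claw: [0, 0, 0, 0, 0, 0, 0]

```text
time_s: 7.8
eef_pos: [0.6758, -0.1127, 0.3288]
tool_rot: [-3.13, 0.045, 1.895]
force: [-0.5, 0.8, -0.7]
grip_width: 0.502
```

```bash
python3 - <<'E'
from h import *
import pickle
D=pickle.load(open("d0.pkl","rb"))
d=cam("side","pics/s5.png");e=cam("top","pics/t5.png")
print(bot.sense()["eef_pos"],bot.sense()["force"])
def blue(f):
    h=cv2.cvtColor(f,cv2.COLOR_RGB2HSV);m=((h[...,0]>100)&(h[...,0]<130)&(h[...,1]>120)&(h[...,2]>40)).astype(np.uint8)
    cs,_=cv2.findContours(m,0,2);return [cv2.boundingRect(max(cs,key=cv2.contourArea))]
for n,q in(("side",d),("top",e)):print(n,blue(D[n]["frame"]),blue(q["frame"]))
# expected bar ends in the side view for theta=1.75 and 1.58
X=np.array([np.cos(.319),np.sin(.319),0]);Y=np.array([-X[1],X[0],0]);c=np.array([.49422,-.17472,.04])+.16*X
for t in(1.4,1.58,1.75):
    w=c+.16*(-np.cos(t)*X+np.array([0,0,np.sin(t)]));print(t,[np.round(proj(q,w+k*Y),1) for q in(d,e) for k in(-.07,.07)])
cv2.imwrite("pics/s5z.png",np.hstack([cv2.resize(d["frame"][120:270,230:350],None,fx=3,fy=3),cv2.resize(e["frame"][120:270,300:440],None,fx=3,fy=3)])[:,:,::-1])
E
```

```text
[ 0.67561183 -0.11268643  0.32817439] [0.02896878 0.76637576 1.25869725]
side [(289, 367, 49, 46)] [(289, 367, 49, 46)]
top [(74, 221, 52, 42)] [(74, 221, 52, 42)]
1.4 [array([286.4, 149. ]), array([301. , 173.1]), array([415.9, 183. ]), array([341.5, 205.7])]
1.58 [array([274.5, 149.6]), array([288.1, 173.9]), array([410.8, 168. ]), array([336.6, 190.5])]
1.75 [array([263.2, 152. ]), array([275.8, 176.6]), array([405.5, 154.9]), array([332. , 177.1])]
```

View pics/s5z.png

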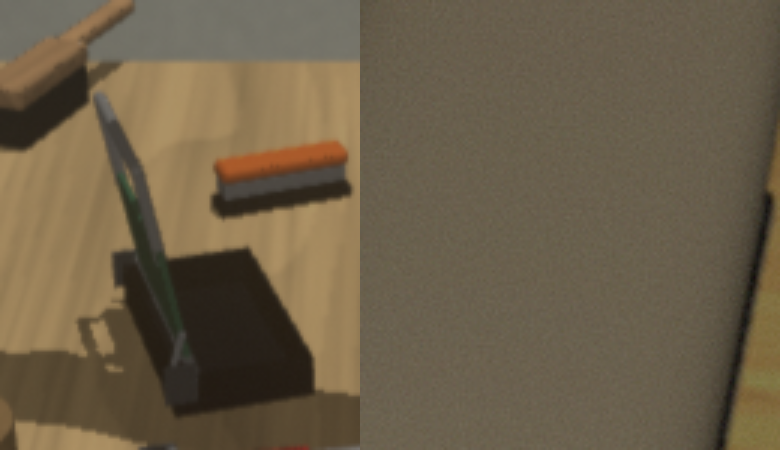

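The bar ends appear at side-view pixels (263,152) and (278,177). The prediction for 1.75 rad is (263,152) and (276,177), so the stand is fully open. The gripper is about 13 cm above it. The carton's outline hasn't changed.

```bash
python3 -c "
from h import *
print(bot.close_job())"
```

```text
the job is handed in; nothing more can be done
None
```

The green stand's back is open at its stop. I gripped the handle bar from above, swung it over the hinge arc to about 1.74 rad, then let go and lifted the gripper about 13 cm clear. I handed the job in at about 8 s.

- **Green back:** after release, the bar ends in the side view were within about 2 pixels of where 1.75 rad would put them. The top view of the green stand was blocked by the arm, so this rests on the side view alone. I didn't measure its speed, but the angle after release matched the stop.
- **Blue carton:** its outline is the same as at the start in both the side and top views.
- **Red stand:** I checked this only by eye. It was flat in the last full side view, taken just before release, and the arm didn't go near it after that.
- **Forces:** these stayed below about 10 N in the readings I took, and the final contact force was near zero.
- **Disagreement:** on the way down the tool drifted about 8 mm sideways, which I corrected before gripping. The arc radius measured at the gripper grew from 160 to 166 mm, without any large force.

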